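Level the resin pouring board

TASK

Make the sprung resin pouring board level: lay the yellow spirit level along the blue strip on it, and turn the red knob of the levelling foot until the bubble is centred between its black lines while you press the level firmly, not hard, so that the board sits down on the foot. Finish still pressing the level (on an orange pad) like that, bubble centred, without letting go, so that I can tighten the lock nut; leave the jar, bottle and cup alone.

Things in the scene. Friction and masses are not known exactly. Their poses are not given: they have to be found in the camera images.
- level: yellow spirit level, bar 130 mm long (x axis), 24 mm wide (y), 0.17 kg, lying underside down on the table; origin: centre of its underside, z up. Grip it across at the middle. Green vial in the middle (top at 32 mm). On both end blocks, 44 mm from the middle, an orange press pad 30 x 20 mm, top at 44 mm, sinks 1 mm per 2 N (8 mm at most): press the one nearer the foot.
- bubble (a point): the white bubble, 10 mm long, on top of the vial, 32 mm above the level's underside. It moves along the level's x axis to the higher end, 0.25 mm per milliradian of slope, and settles in half a second; centred when its middle is at the level's x = 0, between two black lines 14 mm apart.
- board: plywood board 200 x 225 x 12 mm with blue strip and fixed teal mould (108 mm wide, 18 high). Origin on its hinge, mid-thickness, 50 mm above the table; y runs from hinge to foot; it turns only about its x axis. A spring holds the free end up at 0.055 rad; 3 to 6 N on the level brings it down onto the foot's collar, which carries it firmly: press with 8 to 15 N. Let go, it springs up.
- strip (a point): centre of the blue strip (36 by 150 mm) on the board's top face, 60 mm to the board's -x side and 105 mm from the hinge; axes as the board's: the level is laid with its length along this y axis, either way round.
- collar: brass collar (50 mm across) of the levelling foot, under the steel fork at the board's free end, 250 mm from the hinge; the pressed board rests on its top face, the origin. It goes up and down with the knob and does not turn.
- knob (a joint): angle of the red knob in rad, growing clockwise seen from above. Clockwise raises the collar 3.82 mm per rad, so the pressed board's free end: 0.0153 rad of slope per rad. Range -3.6 to 3.6; stays as left (0.15 N m friction). The value that gives a level board differs each time (the foot's seat is uneven); it starts 0.9 to 2.8 rad too low. Turn it in bites, regripping.
- knob_grip (a point): middle of the red knob's grip bar, on the knob's upright axis, about 106 mm above the table: bar 46 mm long (x axis, turns with the knob), 15 mm wide (y), 28 mm high; its top is 12 mm above this point, its round foot begins 16 mm below.
- pigment_jar: blue pigment jar, 60 mm across, 55 mm high, standing on the table; origin at the centre of its underside; leave alone.
- dropper: small red dye bottle with black cap, 28 mm across, 75 mm high, standing on the table; origin at the centre of its underside; leave alone.
- mix_cup: clear mixing cup, 72 mm across the rim, 85 mm high, standing on the table; origin at the centre of its underside; leave alone.
There are look-alikes about, which are no part of the job. What is shaped like the part that bears collar but purple is not meant.

How it is judged:
By the outcome, as a careful person would: the job done as asked, in the order asked, and still so for the second after the job is handed in, while the arm keeps its last pose, push and grip.
It also fails if it takes over 70 s, if anything falls off the work surface, if the arm or the gripper's body presses on something with over 40 N, if the wrist force passes 120 N, or if a joint passes its speed limit or range.

ROBOT

A 7-joint arm with a two-finger parallel gripper is mounted at the origin on the work surface. World frame = base frame: x ahead of the robot, y to its left, z up, the work surface at z = 0. Lengths are in m, angles in rad, forces in N, time in s.
With the tool pointing down it reaches from about 0.4 to 0.85 m from the base axis. Payload 4.5 kg.
Tool frame: the origin (TCP) lies at the very end of the fingers, on their centre line; the grasp point (between the pads) lies 19 mm behind it; z points along the fingers, y is the direction in which the jaws open and shut (so a half turn about z gives the same grasp; the last joint's range is limited). The gripper opens to 88 mm and grips with 3 to 60 N. Pads are 18 mm wide; open, the fingers measure 123 mm over their backs; the gripper's body (75 mm by 187 mm) begins 45 mm behind the grasp point.
Start: joints at [1.171, 0.689, -0.195, 1.565, 0.157, 0.902, -0.215], TCP at [0.263, -0.567, 0.239] pointing down, gripper open.
Joint ranges: [-3.01, 3.01], [-0.46, 2.08], [-1.47, 1.51], [0.13, 2.56], [-1, 4.14], [0.04, 2.09], [-2.66, 2.66]. Speed limits (rad/s): [2.57, 2.57, 3.14, 3.14, 3.14, 3.14, 3.14].

INTERFACE

Orientations are given as a unit quaternion [w, x, y, z].
In Python, from bench import observe, capture, camera_model, finish_job gives the robot as it stands. The module is installed in compiled form; this text tells all that it offers.
- The arm moves only by the tool apply_moves, never from a script. Its argument "moves" is a list of rows, each a list of 3 entries, a list of its own where there are three numbers: the shift along the tool's x, y, z in units of 30 mm (1.0 is 30 mm), then the turn, a rotation vector about the tool's x, y, z in units of 6 degrees (1.0 is 6 degrees), then the opening, from 0 (shut) to 1 (fully open). A call has 1 to 20 rows; each row shifts and turns the commanded pose from where the row before left it, along the tool's axes as they then stand; what a row does not reach is not made up. A row lasts 1/10 s, in which the tool goes at most 50 mm and 8.59 degrees, less where a joint would pass 70% of its speed; a pose out of reach is approached as far as the arm can. A call is refused whole if a number of a shift passes 1 or a number of a turn 1, either way. A call with a gripper value outside its range is refused whole. The fingers move at their own pace and stop on an object; "newtons" is the grip in N (left out, the last holds). Time passes only in rows, so rows that do not move let the fingers close. It gives the time, the measured TCP pose, the force and the opening at its end, in the units of the state.
- observe(): the state, without advancing time (a new reading comes with each control period).
- capture(name): name is "side" or "top"; returns the picture (400x640x3 uint8, blue, green, red); there is no depth.
- camera_model(name): a dict with "K" (3x3 intrinsics, pixels), "dist_coeffs" ([k1, k2, p1, p2, k3] as OpenCV has them; the pictures are not rectified), "origin" and "rotation" of the camera in the world. Camera axes: x right, y down, z forward; pixel columns grow to the right and rows downward; lengths in m; the calibration is good to about 2 mm. A picture is of the moment at which its call begins. camera_model takes no time and is no camera call.
- finish_job(): hands the job in, once; it reports no verdict.
The state is a dict: "t": time; "q": joint angles; "joint_velocities": joint speeds; "joint_torque": joint torques, N m; "position": TCP position; "ee_rot": TCP orientation; "ft_force": force on the tool from outside, world axes, zero at the start; "torque": the same for the moment, N m; "opening": opening from 0.0 (shut) to 1.0 (fully open).
Only numpy, scipy, OpenCV 4.12 (cv2) and the standard library are available. Lean on these libraries where they do the work, as an engineer would, in place of code of your own. Each camera call takes 0.05 s, during which the arm holds its last target. There are 200 camera calls.

## Working session

There is one attempt and no reset: what is moved stays moved. The work goes in short steps, Python scripts to look and compute and a tool call to move; the robot and the scene stay as the last step left them, time stands still between calls to the robot, and variables do not carry over. Pictures are saved under pics/ and viewed, about 8 in all and at most 12, crops included, and the job is handed in when it is done.

Besides the shell and the picture viewer there is one more tool, called after "Call:" by a JSON object that holds its "api" and its "payload", one argument or row to a line. apply_moves: Moves the arm, as the interface text tells. Its arguments: {"type":"object","properties":{"moves":{"type":"array"},"newtons":{"type":"number"}},"required":["moves"]}

```bash
mkdir -p pics; cat > h.py <<'E'
import numpy as np, cv2
from bench import observe, capture, camera_model, finish_job
from scipy.spatial.transform import Rotation as R
def snap(cam,name,box=None,s=1):
    im=capture(cam); cv2.imwrite(f'pics/{name}_full.png',im); crop(f'{name}_full',name,box,s); return im
def crop(src,name,box=None,s=1):
    im=cv2.imread(f'pics/{src}.png')
    if box: im=im[box[1]:box[3],box[0]:box[2]]
    cv2.imwrite(f'pics/{name}.png',cv2.resize(im,None,fx=s,fy=s,interpolation=cv2.INTER_CUBIC))
def M(cam):
    m=camera_model(cam); return np.array(m['K']),np.array(m['dist_coeffs']),np.array(m['origin']),np.array(m['rotation'])
def ray(cam,px):
    K,d,o,Rm=M(cam); u=cv2.undistortPoints(np.array([[px]],float),K,d)[0,0]; return o,Rm@np.array([u[0],u[1],1])
def atz(cam,px,z):
    o,v=ray(cam,px); return o+v*(z-o[2])/v[2]
def proj(cam,p):
    K,d,o,Rm=M(cam); c=(np.atleast_2d(p)-o)@Rm; return cv2.projectPoints(c,np.zeros(3),np.zeros(3),K,d)[0][:,0]
def tri(p1,p2,c1='top',c2='side'):
    o1,v1=ray(c1,p1);o2,v2=ray(c2,p2); A=np.stack([v1,-v2],1); t=np.linalg.lstsq(A,o2-o1,rcond=None)[0]
    a,b=o1+v1*t[0],o2+v2*t[1]; return (a+b)/2,np.linalg.norm(a-b)
E
python3 - <<'E'
from h import *
a=snap('top','top0');b=snap('side','side0')
for c in('top','side'):
    m=camera_model(c);print(c,np.round(m['origin'],3),np.round(m['rotation'],2).tolist(),m['K'][0][0])
print(observe())
E
```

```text
top [0.415 0.029 0.996] [0.06, -0.7, 0.71, -0.06] 399.6235150240461
side [ 0.245 -0.383  0.695] [-0.35, 0.88, -0.29, 0.11] 370.8243675363212
{'t': 0.1, 'q': array([ 1.17080626,  0.68991747, -0.19448856,  1.56622242,  0.15732173,
        0.90249246, -0.21509071]), 'joint_velocities': array([-0.00064934, -0.00176864,  0.00060377, -0.00190802,  0.00114203,
        0.00040018,  0.0001623 ]), 'joint_torque': array([-2.77804735e-03, -5.28500462e+01, -1.27141122e+00, -1.53836060e+01,
       -5.25876344e-02,  2.01436691e-03, -6.43854463e-06]), 'position': array([ 0.26240133, -0.566633  ,  0.23798329]), 'ee_rot': array([-7.85193536e-04,  9.76562197e-01,  2.15233818e-01, -2.51651433e-04]), 'ft_force': array([-0.84512483, -0.06242138,  0.41744987]), 'torque': array([ 0.01909803, -0.01690874, -0.03082459]), 'opening': 0.9985516227091182}
```

View pics/top0.png

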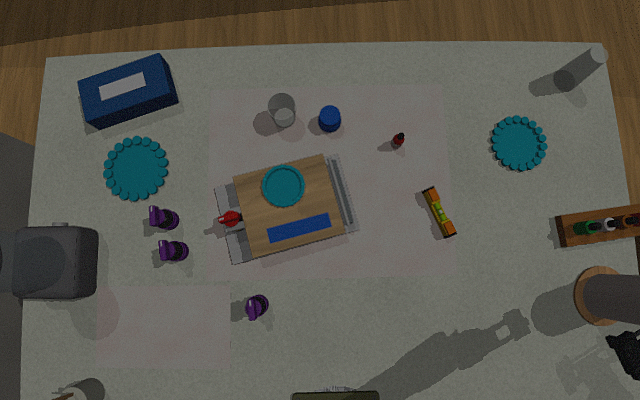

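View pics/side0.png

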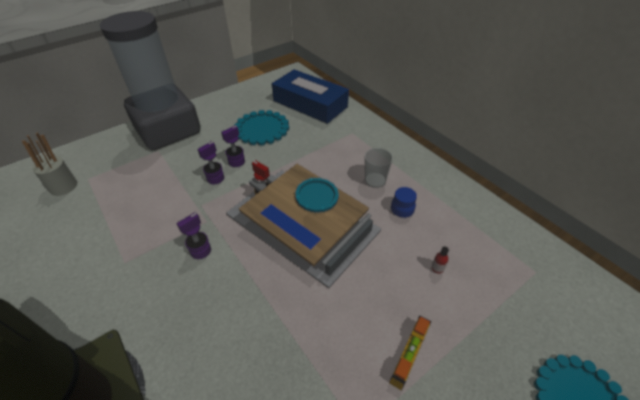

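```bash
sed -i "s/np.array(m\['rotation'\])/R.from_quat(np.roll(m['rotation'],-1)).as_matrix()/" h.py
python3 - <<'E'
from h import *
t=cv2.imread('pics/top0_full.png');s=cv2.imread('pics/side0_full.png')
f=lambda im,x,y,w,h,k:cv2.resize(im[y:y+h,x:x+w],None,fx=k,fy=k,interpolation=cv2.INTER_CUBIC)
A=f(t,205,145,160,125,5)  # 800x625
cv2.imwrite('pics/m1.png',cv2.resize(A,(768,600)))
L=f(t,415,180,50,60,8) #400x480
S=f(s,380,310,60,80,6) #360x480
cv2.imwrite('pics/m2.png',np.hstack([L,S]))
o=observe()
print(proj('top',[o['position'],[0,0,0]]),proj('side',o['position']))
for n,p,z in[('level',(439,212),.032),('knobtop',(230,218),.118),('board',(290,205),.056),('strip',(299,229),.056),('jar',(330,119),.055),('dropper',(398,140),.075),('cup',(282,108),.085),('base',(580,295),0)]: print(n,atz('top',p,z).round(3))
E
```

```text
[[627.6935669  327.57159084]
 [335.53736323 435.54188033]] [[508.50381502 808.18375229]]
level [ 0.523 -0.267  0.032]
knobtop [0.512 0.223 0.118]
board [0.546 0.094 0.056]
strip [0.489 0.074 0.056]
jar [ 0.758 -0.008  0.055]
dropper [ 0.694 -0.168  0.075]
cup [0.778 0.108 0.085]
base [ 0.304 -0.628 -0.   ]
```

View pics/m1.png

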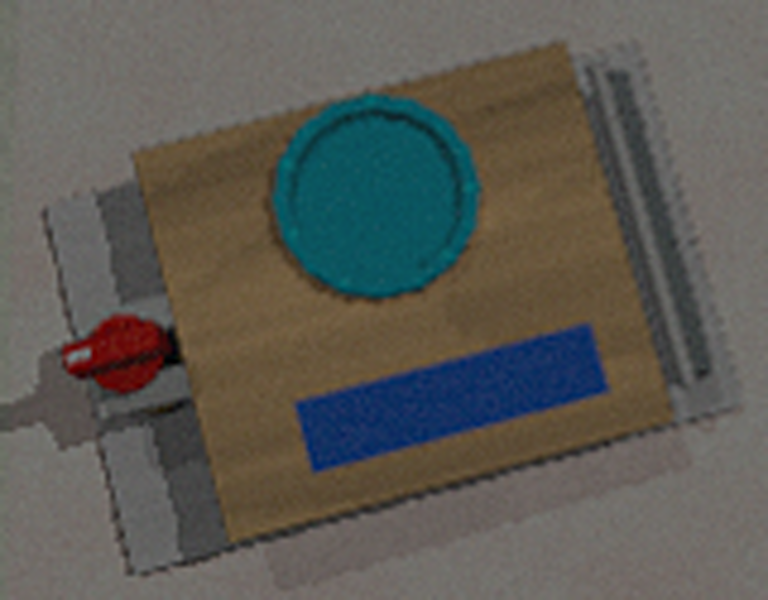

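View pics/m2.png

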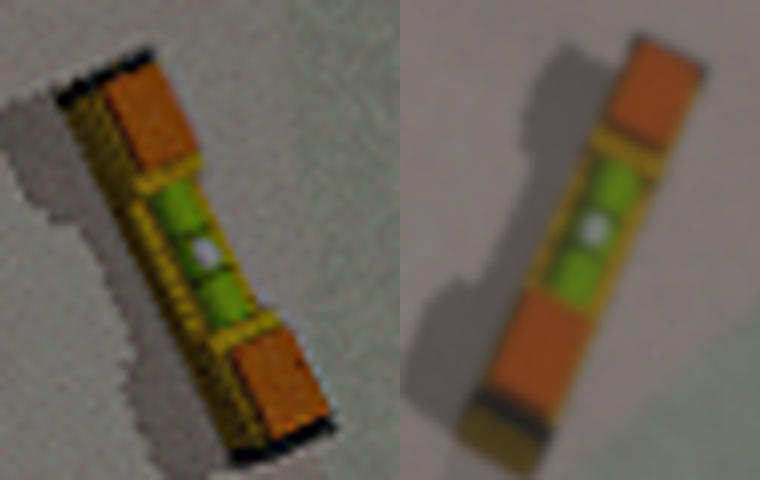

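```bash
cat > fit.py <<'E'
from h import *
from scipy.optimize import least_squares
m1=lambda pts:np.array(pts)/4.8+[205,145]
obs=m1([(296,402),(590,323),(608,390),(314,471),(133,153),(565,42),(672,422),(230,543)])
# board pts (hinge frame): strip corners far/near foot ; board corners
P=np.array([(-42,180),(-42,30),(-78,30),(-78,180),(100,225+0),(100,0),(-100,0),(-100,225)],float)/1e3
def world(p,v,z=.006,t=.055):
    p=np.atleast_2d(p); b=np.c_[p[:,0],p[:,1]*np.cos(t)-z*np.sin(t),p[:,1]*np.sin(t)+z*np.cos(t)+.05]
    c,s=np.cos(v[2]),np.sin(v[2]); return np.c_[v[0]+c*b[:,0]-s*b[:,1],v[1]+s*b[:,0]+c*b[:,1],b[:,2]]
def run(idx,extra=False):
    def f(v):
        Q=P.copy(); Q[4:,1]+=v[3]
        return (proj('top',world(Q,v))-obs)[idx].ravel()
    r=least_squares(f,[.55,0,.26,0],x_scale=[.1,.1,.1,.01]); return r
E
python3 - <<'E'
from fit import *
for idx in(range(8),range(4)):
    r=run(list(idx));print(r.x.round(4),np.abs(r.fun).max().round(2))
    v=r.x
    for n,p in('strip',(-.06,.105)),('collar',(0,.25)):print(n,world(p,v).round(4))
L=lambda p:np.array(p)/8+[415,180]
a=atz('top',L((152,115)),.044);b=atz('top',L((282,372)),.044);c=atz('top',L((205,250)),.032)
S=lambda p:np.array(p)/6+[380,310]
print('level top',a,b,(a+b)/2,c,np.linalg.norm(a-b),np.degrees(np.arctan2(*(a-b)[1::-1])))
a=atz('side',S((656,92)-np.array([400,0])),.044);b=atz('side',S((540-400,350)),.044);c=atz('side',S((594-400,231)),.032)
print('level side',a,b,(a+b)/2,c,np.linalg.norm(a-b),np.degrees(np.arctan2(*(a-b)[1::-1])))
o=observe();print(R.from_quat(np.roll(o['ee_rot'],-1)).as_matrix().round(3))
E
```

```text
[ 0.5745 -0.0145  0.2445  0.0031] 0.8
strip [[0.491  0.0724 0.0618]]
collar [[0.5142 0.2274 0.0697]]
[ 0.5751 -0.0143  0.2459  0.    ] 0.53
strip [[0.4915 0.0725 0.0618]]
collar [[0.5144 0.2275 0.0697]]
level top [ 0.5644761  -0.25456958  0.044     ] [ 0.48542482 -0.28847295  0.044     ] [ 0.52495046 -0.27152127  0.044     ] [ 0.52423289 -0.27147673  0.032     ] 0.0860147879261304 23.213439365357463
level side [ 0.56392952 -0.25604744  0.044     ] [ 0.48178377 -0.28884321  0.044     ] [ 0.52285665 -0.27244533  0.044     ] [ 0.52324734 -0.27241457  0.032     ] 0.0884504705105083 21.763797310888947
[[ 0.907  0.42  -0.001]
 [ 0.42  -0.907  0.001]
 [-0.    -0.002 -1.   ]]
```

Call:
{"api": "apply_moves", "payload": {
  "moves": [
    [[0.86, -0.375, 0.33], [0, 0, 0], 0.6],
    [[0.86, -0.375, 0.33], [0, 0, 0], 0.6],
    [[0.86, -0.375, 0.33], [0, 0, 0], 0.6],
    [[0.86, -0.375, 0.33], [0, 0, 0], 0.6],
    [[0.86, -0.375, 0.33], [0, 0, 0], 0.6],
    [[0.86, -0.375, 0.33], [0, 0, 0], 0.6],
    [[0.86, -0.375, 0.33], [0, 0, 0], 0.6],
    [[0.86, -0.375, 0.33], [0, 0, 0], 0.6],
    [[0.86, -0.375, 0.33], [0, 0, 0], 0.6],
    [[0.86, -0.375, 0.33], [0, 0, 0], 0.6],
    [[0.86, -0.375, 0.33], [0, 0, 0], 0.6],
    [[0.86, -0.375, 0.33], [0, 0, 0], 0.6],
    [[0.86, -0.375, 0.33], [0, 0, 0], 0.6],
    [[0.86, -0.375, 0.33], [0, 0, 0.38], 0.6],
    [[0, 0, 0], [0, 0, 0], 0.6],
    [[0, 0, 0], [0, 0, 0], 0.6]
  ],
  "newtons": 20
}}

```text
t: 1.7
position: [0.524, -0.2719, 0.0997]
ee_rot: [-0.0, 0.98, 0.197, -0.001]
ft_force: [-0.8, -1.2, 0.1]
opening: 0.595
```

```bash
cat >> h.py <<'E'
def to(p,yaw=None,tilt=0):
    "needed shift (units) in current tool frame, and turn in units; tilt about tool y (rad)"
    o=observe(); Rt=R.from_quat(np.roll(o['ee_rot'],-1)); d=Rt.inv().apply(np.array(p)-o['position'])/.03
    out='pos %s f %s op %.3f t %.2f yaw %.2f'%(o['position'].round(4),o['ft_force'].round(1),o['opening'],o['t'],np.degrees(np.arctan2(*Rt.as_matrix()[1::-1,0])))
    s=' shift %s'%d.round(2)
    if yaw is not None:
        T=R.from_euler('z',yaw,degrees=True)*R.from_euler('x',np.pi)*R.from_euler('y',tilt)
        s+=' turn %s'%(np.degrees((Rt.inv()*T).as_rotvec())/6).round(2)
    print(out,s)
E
python3 -c "
from h import *
to((.524,-.272,.005),22.5)
snap('side','s1',(360,200,520,400),3.0)
print(proj('side',[(.524,-.272,.032)]))
print(observe()['q'].round(2))"
```

```text
pos [ 0.524  -0.2719  0.0997] f [-0.8 -1.2  0.1] op 0.595 t 1.70 yaw 22.68  shift [0.   0.   3.16] turn [-0.01  0.01  0.03]
[[412.46163775 348.05909136]]
[ 0.44  0.83 -0.07  1.78  0.11  0.53 -0.88]
```

View pics/s1.png

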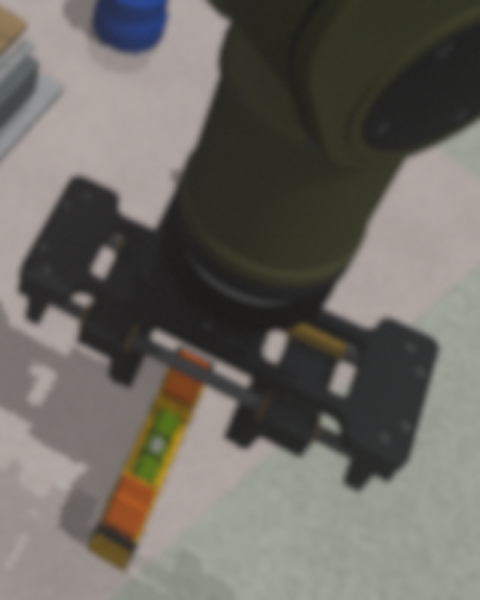

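The hand stands over the level (bubble at crop 157,440, i.e. px 412,347 as predicted); fingers straddle it. Descend and grip.

Call:
{"api": "apply_moves", "payload": {
  "moves": [
    [[0, 0, 0.8], [0, 0, 0], 0.6],
    [[0, 0, 0.8], [0, 0, 0], 0.6],
    [[0, 0, 0.8], [0, 0, 0], 0.6],
    [[0, 0, 0.5], [0, 0, 0], 0.6],
    [[0, 0, 0.26], [0, 0, 0], 0.6],
    [[0, 0, 0], [0, 0, 0], 0.1],
    [[0, 0, 0], [0, 0, 0], 0.1],
    [[0, 0, 0], [0, 0, 0], 0.1],
    [[0, 0, 0], [0, 0, 0], 0.1],
    [[0, 0, 0], [0, 0, 0], 0.1],
    [[0, 0, 0], [0, 0, 0], 0.1],
    [[0, 0, 0], [0, 0, 0], 0.1],
    [[0, 0, -0.5], [0, 0, 0], 0.1],
    [[0, 0, -1], [0, 0, 0], 0.1],
    [[0, 0, -1], [0, 0, 0], 0.1],
    [[0, 0, -1], [0, 0, 0], 0.1],
    [[0, 0, -1], [0, 0, 0], 0.1],
    [[0, 0, -0.5], [0, 0, 0], 0.1]
  ],
  "newtons": 25
}}

```text
t: 3.55
position: [0.5254, -0.2733, 0.1589]
ee_rot: [0.002, 0.981, 0.196, 0.002]
ft_force: [0.7, -0.2, -1.6]
opening: 0.268
```

```bash
python3 -c "
from h import *
import sys; from fit import world
v=[.5748,-.0144,.2455]
print(world((-.06,.105),v),90+np.degrees(.2455))
to((.491,.072,.16),90+np.degrees(.2455),-.055)
"
```

```text
[[0.49119845 0.07239523 0.06176302]] 104.0661138704617
pos [ 0.5254 -0.2733  0.1589] f [ 0.7 -0.2 -1.6] op 0.268 t 3.55 yaw 22.55  shift [  3.36 -11.07  -0.07] turn [ -0.32  -0.43 -13.58]
```

Call:
{"api": "apply_moves", "payload": {
  "moves": [
    [[0.28, -0.92, 0], [0, 0, 0], 0.1],
    [[0.28, -0.92, 0], [0, 0, 0], 0.1],
    [[0.28, -0.92, 0], [0, 0, 0], 0.1],
    [[0.28, -0.92, 0], [0, 0, 0], 0.1],
    [[0.28, -0.92, 0], [0, 0, 0], 0.1],
    [[0.28, -0.92, 0], [0, 0, 0], 0.1],
    [[0.28, -0.92, 0], [0, 0, 0], 0.1],
    [[0.28, -0.92, 0], [0, 0, 0], 0.1],
    [[0.28, -0.92, 0], [0, 0, 0], 0.1],
    [[0.28, -0.92, 0], [0, 0, 0], 0.1],
    [[0.28, -0.92, 0], [0, 0, 0], 0.1],
    [[0.28, -0.92, 0], [0, 0, 0], 0.1],
    [[0, 0, 0], [0, 0, -0.97], 0.1],
    [[0, 0, 0], [0, 0, -0.97], 0.1],
    [[0, 0, 0], [0, 0, -0.97], 0.1],
    [[0, 0, 0], [0, 0, -0.97], 0.1],
    [[0, 0, 0], [0, 0, -0.97], 0.1],
    [[0, 0, 0], [0, 0, -0.97], 0.1],
    [[0, 0, 0], [0, 0, -0.97], 0.1],
    [[0, 0, 0], [0, 0, -0.97], 0.1]
  ]
}}

```text
t: 5.55
position: [0.4906, 0.0717, 0.1562]
ee_rot: [0.001, 0.822, 0.569, 0.0]
ft_force: [0.4, 0.1, -1.3]
opening: 0.275
```

Call:
{"api": "apply_moves", "payload": {
  "moves": [
    [[0, 0, 0], [0, 0, -0.97], 0.1],
    [[0, 0, 0], [0, 0, -0.97], 0.1],
    [[0, 0, 0], [0, 0, -0.97], 0.1],
    [[0, 0, 0], [0, 0, -0.97], 0.1],
    [[0, 0, 0], [0, 0, -0.97], 0.1],
    [[0, 0, 0], [0, 0, -0.97], 0.1],
    [[0, 0, 0], [0, 0, 0], 0.1],
    [[0, 0, 0], [0, 0, 0], 0.1]
  ]
}}

```text
t: 6.35
position: [0.4905, 0.0718, 0.1558]
ee_rot: [0.0, 0.616, 0.787, 0.0]
ft_force: [0.2, -0.7, -1.7]
opening: 0.266
```

```bash
python3 -c "
from h import *
to((.491,.072,.10),104.07,.055)
snap('side','s2');snap('top','t2')
a=cv2.imread('pics/s2_full.png')[100:320,190:430];b=cv2.imread('pics/t2_full.png')[130:280,200:370]
cv2.imwrite('pics/m3.png',np.hstack([cv2.resize(a,(440,400)),cv2.resize(b,(355,400))]))
print(observe()['q'].round(2))"
```

```text
pos [0.4905 0.0718 0.1558] f [ 0.2 -0.7 -1.7] op 0.266 t 6.35 yaw 103.89  shift [0.   0.02 1.86] turn [ 0.01  0.53 -0.03]
[-0.    0.68 -0.38  2.03  0.48  0.53 -0.49]
```

View pics/m3.png

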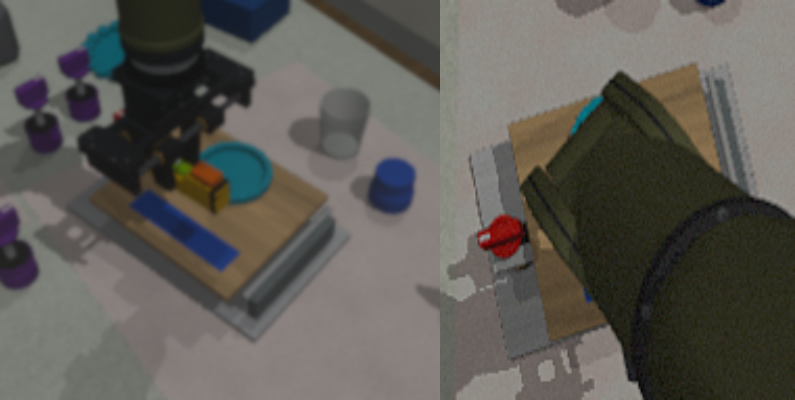

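Level is held straight above the strip, aligned with it; the top camera is blocked by the arm, the side camera will serve. Lower.

Call:
{"api": "apply_moves", "payload": {
  "moves": [
    [[0, 0, 0.6], [0, 0, 0], 0.1],
    [[0, 0, 0.6], [0, 0, 0], 0.1],
    [[0, 0, 0.6], [0, 0, 0], 0.1],
    [[0, 0, 0.5], [0, 0, 0], 0.1],
    [[0, 0, 0], [0, 0.53, 0], 0.1],
    [[0, 0, 0.15], [0, 0, 0], 0.1],
    [[0, 0, 0.1], [0, 0, 0], 0.1],
    [[0, 0, 0], [0, 0, 0], 0.1],
    [[0, 0, 0], [0, 0, 0], 0.1]
  ]
}}

```text
t: 7.35
position: [0.4901, 0.0731, 0.079]
ee_rot: [-0.022, 0.615, 0.788, 0.017]
ft_force: [-0.3, 0.5, -2.6]
opening: 0.273
```

```bash
python3 -c "
from h import *
to((.491,.0724,.067),104.07,.055)"
```

```text
pos [0.4901 0.0731 0.079 ] f [-0.3  0.5 -2.6] op 0.273 t 7.35 yaw 104.11  shift [-0.05  0.02  0.4 ] turn [ 0.   -0.    0.01]
```

Call:
{"api": "apply_moves", "payload": {
  "moves": [
    [[-0.05, 0.02, 0.15], [0, 0, 0], 0.1],
    [[0, 0, 0.15], [0, 0, 0], 0.1],
    [[0, 0, 0.08], [0, 0, 0], 0.1],
    [[0, 0, 0], [0, 0, 0], 0.1],
    [[0, 0, 0], [0, 0, 0], 0.1]
  ]
}}

```text
t: 7.85
position: [0.4908, 0.0719, 0.0675]
ee_rot: [-0.022, 0.615, 0.788, 0.017]
ft_force: [-0.7, 0.1, 2.0]
opening: 0.269
```

Call:
{"api": "apply_moves", "payload": {
  "moves": [
    [[0, 0, 0.06], [0, 0, 0], 0.1],
    [[0, 0, 0], [0, 0, 0], 0.1],
    [[0, 0, 0], [0, 0, 0], 0.1]
  ]
}}

```text
t: 8.15
position: [0.4908, 0.0723, 0.0658]
ee_rot: [-0.022, 0.615, 0.788, 0.017]
ft_force: [-1.5, 1.0, 4.3]
opening: 0.271
```

Call:
{"api": "apply_moves", "payload": {
  "moves": [
    [[0, 0, 0], [0, 0, 0], 0.35],
    [[0, 0, 0], [0, 0, 0], 0.4],
    [[0, 0, 0], [0, 0, 0], 0.45],
    [[0, 0, 0], [0, 0, 0], 0.45],
    [[0, 0, -0.3], [0, 0, 0], 0.45],
    [[0, 0, -0.8], [0, 0, 0], 0.45],
    [[0, 0, -1], [0, 0, 0], 0.45],
    [[0, 0, -1], [0, 0, 0], 0.45],
    [[0, 0, -1], [0, 0, 0], 0.45],
    [[0, 0, 0], [0, 0, 0], 0.45],
    [[0, 0, 0], [0, 0, 0], 0.45]
  ]
}}

```text
t: 9.25
position: [0.4928, 0.065, 0.1891]
ee_rot: [-0.021, 0.615, 0.788, 0.018]
ft_force: [0.1, 0.2, -0.5]
opening: 0.451
```

```bash
python3 -c "
from h import *
to((.491,.0724,.16),104.07,.0)
snap('side','s3',(200,140,400,290),4)"
```

```text
pos [0.4928 0.065  0.1891] f [ 0.1  0.2 -0.5] op 0.451 t 9.25 yaw 104.03  shift [0.2  0.   0.98] turn [ 0.01 -0.52 -0.01]
```

View pics/s3.png

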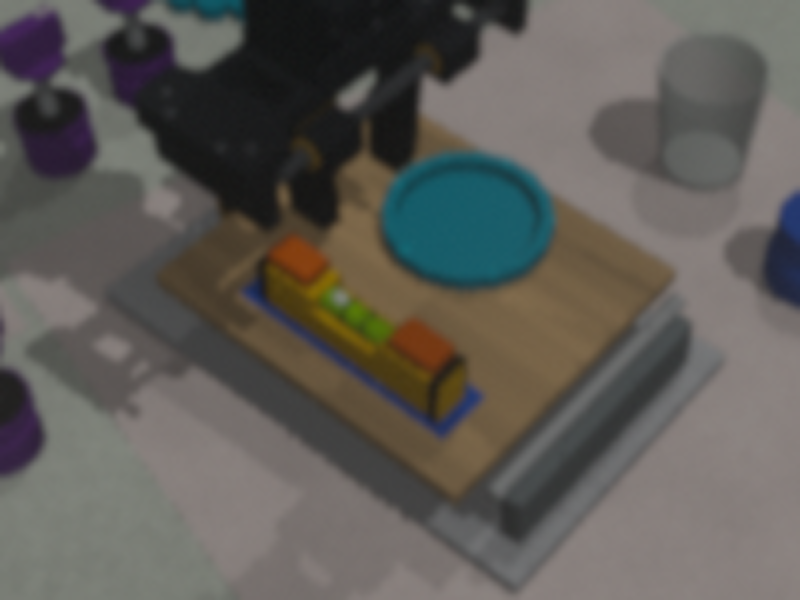

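Call:
{"api": "apply_moves", "payload": {
  "moves": [
    [[0, 0, 0], [0, -0.52, 0], 0],
    [[0.6, 0, 0], [0, 0, 0], 0],
    [[0.6, 0, 0.6], [0, 0, 0], 0],
    [[0.57, 0, 0.7], [0, 0, 0], 0],
    [[0, 0, 0.6], [0, 0, 0], 0],
    [[0, 0, 0], [0, 0, 0], 0],
    [[0, 0, 0], [0, 0, 0], 0],
    [[0, 0, 0], [0, 0, 0], 0]
  ]
}}

```text
t: 10.1
position: [0.4799, 0.1165, 0.1317]
ee_rot: [-0.0, 0.616, 0.788, 0.0]
ft_force: [0.3, 0.1, -0.1]
opening: 0.007
```

```bash
python3 -c "
from h import *
to((.480,.1160,.100),104.07,.0)"
```

```text
pos [0.4799 0.1165 0.1317] f [ 0.3  0.1 -0.1] op 0.007 t 10.10 yaw 104.01  shift [-0.02 -0.    1.06] turn [ 0.   -0.01 -0.01]
```

Call:
{"api": "apply_moves", "payload": {
  "moves": [
    [[0, 0, 0.5], [0, 0, 0], 0],
    [[0, 0, 0.3], [0, 0, 0], 0],
    [[0, 0, 0.15], [0, 0, 0], 0],
    [[0, 0, 0.15], [0, 0, 0], 0],
    [[0, 0, 0.1], [0, 0, 0], 0],
    [[0, 0, 0], [0, 0, 0], 0],
    [[0, 0, 0], [0, 0, 0], 0]
  ]
}}

```text
t: 10.8
position: [0.4799, 0.1174, 0.0957]
ee_rot: [-0.0, 0.615, 0.788, 0.001]
ft_force: [0.3, 3.5, 3.1]
opening: 0.004
```

Call:
{"api": "apply_moves", "payload": {
  "moves": [
    [[0, 0, 0.1], [0, 0, 0], 0],
    [[0, 0, 0.1], [0, 0, 0], 0],
    [[0, 0, 0], [0, 0, 0], 0],
    [[0, 0, 0], [0, 0, 0], 0]
  ]
}}

```text
t: 11.2
position: [0.48, 0.1174, 0.0904]
ee_rot: [0.0, 0.615, 0.788, 0.001]
ft_force: [-2.9, 3.9, 11.8]
opening: 0.004
```

Call:
{"api": "apply_moves", "payload": {
  "moves": [
    [[0, 0, 0.1], [0, 0, 0], 0],
    [[0, 0, 0], [0, 0, 0], 0],
    [[0, 0, 0], [0, 0, 0], 0]
  ]
}}

```text
t: 11.5
position: [0.4801, 0.1174, 0.0885]
ee_rot: [0.001, 0.615, 0.788, 0.001]
ft_force: [-4.4, 2.7, 24.0]
opening: 0.001
```

Call:
{"api": "apply_moves", "payload": {
  "moves": [
    [[0, 0, -0.1], [0, 0, 0], 0],
    [[0, 0, 0], [0, 0, 0], 0],
    [[0, 0, 0], [0, 0, 0], 0],
    [[0, 0, 0], [0, 0, 0], 0],
    [[0, 0, 0], [0, 0, 0], 0]
  ]
}}

```text
t: 12.0
position: [0.48, 0.1174, 0.0904]
ee_rot: [0.0, 0.615, 0.788, 0.001]
ft_force: [-1.6, 3.6, 12.4]
opening: 0.006
```

```bash
python3 -c "
from h import *
to((.480,.1160,.100))
snap('side','s4',(240,180,340,255),8)
a=capture('top');cv2.imwrite('pics/t4_full.png',a)
to((.480,.1160,.100))"
```

```text
pos [0.48   0.1174 0.0904] f [-1.6  3.6 12.4] op 0.006 t 12.00 yaw 104.07  shift [-0.04 -0.01 -0.32]
pos [0.48   0.1174 0.0904] f [-2.2  3.4 12.6] op 0.010 t 12.10 yaw 104.07  shift [-0.04 -0.01 -0.32]
```

View pics/s4.png

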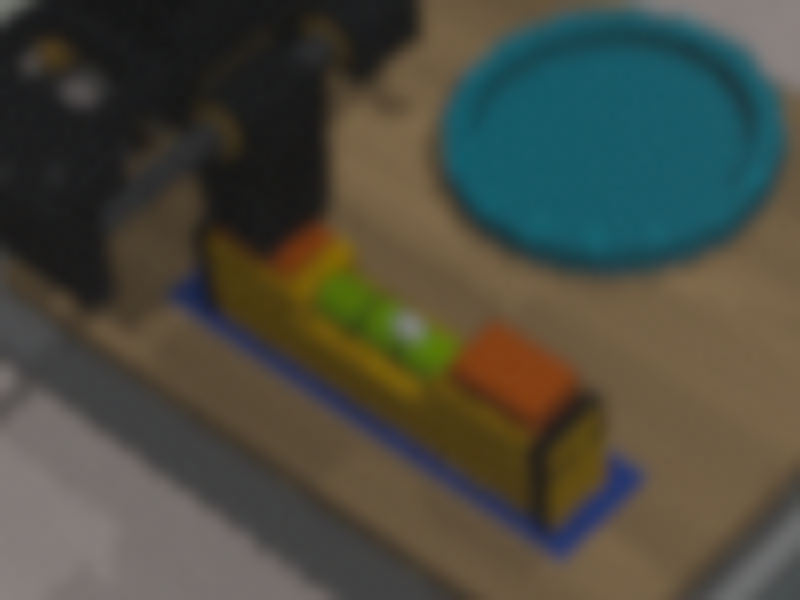

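```bash
cat > bub.py <<'E'
from h import *; from fit import world
import sys
def analyse(src,sl):
    v=[.5748,-.0144,.2455]
    def lp(x,y,z): # level pt, level x towards foot
        return world((-.06-y,.105+x),v,.006+z,sl)
    F=lambda q:((proj('side',q)[0]-[240,180])*8).round(0)
    print('near-end bottom left',F(lp(-.065,.012,0)),'near-end pad outer top',F(lp(-.065,.012,.044)),F(lp(-.065,-.012,.044)),'far pad in',F(lp(.029,0,.044)))
    for x in(-.02,-.007,0,.007,.02):print(x,F(lp(x,0,.032)))
    im=cv2.imread(f'pics/{src}.png').astype(float)[180:255,240:340]
    w=im.min(2); reg=np.zeros_like(w)
    c0=(proj('side',lp(0,0,.032))[0]-[240,180]); yy,xx=np.mgrid[:75,:100]
    reg=(np.hypot(xx-c0[0],yy-c0[1])<9)
    w=np.where(reg,np.clip(w-60,0,None)*1.,0); i=np.unravel_index(w.argmax(),w.shape); print('max',w.max(),i[::-1])
    m=(np.hypot(xx-i[1],yy-i[0])<3)*w; c=np.array([(m*xx).sum(),(m*yy).sum()])/m.sum(); print('centroid crop8',(c*8).round(1))
    X=np.linspace(-.03,.03,601); pr=np.array([proj('side',lp(x,0,.032))[0] for x in X])-[240,180]
    d=np.hypot(*(pr-c).T); k=d.argmin(); print('bubble x mm',X[k]*1e3,'resid px',d[k], 'slope mrad',X[k]*4e3)
analyse(sys.argv[1],float(sys.argv[2]))
E
python3 bub.py s4_full -0.03; python3 bub.py s3_full 0.055
```

```text
near-end bottom left [546. 528.] near-end pad outer top [537. 423.] [598. 365.] far pad in [303. 228.]
-0.02 [441. 342.]
-0.007 [405. 319.]
0 [386. 307.]
0.007 [367. 295.]
0.02 [332. 273.]
max 52.0 (np.int64(51), np.int64(40))
centroid crop8 [406.  321.8]
bubble x mm -7.700000000000002 resid px 0.2032052386091902 slope mrad -30.800000000000008
near-end bottom left [547. 521.] near-end pad outer top [549. 423.] [610. 365.] far pad in [311. 208.]
-0.02 [449. 331.]
-0.007 [412. 305.]
0 [393. 292.]
0.007 [373. 278.]
0.02 [338. 253.]
max 54.0 (np.int64(45), np.int64(34))
centroid crop8 [357.9 270.6]
bubble x mm 11.999999999999996 resid px 0.33312138606330105 slope mrad 47.999999999999986
```

```bash
python3 - <<'E'
from h import *; from fit import world
v=[.5748,-.0144,.2455]
k=world((0,.25),v)[0]
for z in(.118,.106,.09): print(z,((proj('top',[k[0],k[1],z])[0]-[205,145])*4.8).round(0), proj('side',[k[0],k[1],z]).round(1))
for a in range(0,180,15):
    d=.023*np.array([np.cos(np.radians(a)),np.sin(np.radians(a)),0]); q=np.array([k[0],k[1],.118])
    print(a,((proj('top',[q+d,q-d])-[205,145])*4.8).round(0).tolist(),((proj('side',[q+d,q-d])-[235,150])*8).round(0).tolist())
t=cv2.imread('pics/top0_full.png')[200:236,210:250];s=cv2.imread('pics/side0_full.png')[150:200,235:285]
cv2.imwrite('pics/m5.png',np.hstack([cv2.resize(t,(400,360),interpolation=2),cv2.resize(s[:45],(400,360),interpolation=2)]))
to((k[0],k[1],.16))
E
```

```text
0.118 [112. 345.] [[259.7 164.4]]
0.106 [117. 348.] [[260.4 168.3]]
0.09 [125. 352.] [[261.2 173.2]]
0 [[112.0, 296.0], [111.0, 395.0]] [[265.0, 84.0], [129.0, 148.0]]
15 [[99.0, 298.0], [124.0, 393.0]] [[253.0, 75.0], [141.0, 158.0]]
30 [[88.0, 303.0], [136.0, 388.0]] [[236.0, 68.0], [158.0, 165.0]]
45 [[77.0, 311.0], [146.0, 380.0]] [[218.0, 64.0], [177.0, 168.0]]
60 [[69.0, 322.0], [154.0, 369.0]] [[198.0, 64.0], [198.0, 169.0]]
75 [[64.0, 334.0], [159.0, 357.0]] [[177.0, 68.0], [219.0, 165.0]]
90 [[62.0, 346.0], [161.0, 344.0]] [[159.0, 74.0], [238.0, 158.0]]
105 [[64.0, 359.0], [159.0, 331.0]] [[142.0, 84.0], [254.0, 148.0]]
120 [[69.0, 371.0], [154.0, 320.0]] [[130.0, 95.0], [267.0, 136.0]]
135 [[76.0, 381.0], [147.0, 310.0]] [[122.0, 108.0], [274.0, 123.0]]
150 [[87.0, 389.0], [137.0, 302.0]] [[119.0, 122.0], [277.0, 109.0]]
165 [[98.0, 394.0], [125.0, 297.0]] [[121.0, 135.0], [273.0, 96.0]]
pos [0.48   0.1174 0.0904] f [-2.2  3.4 12.6] op 0.010 t 12.10 yaw 104.07  shift [ 3.28  2.   -2.31]
```

View pics/m5.png

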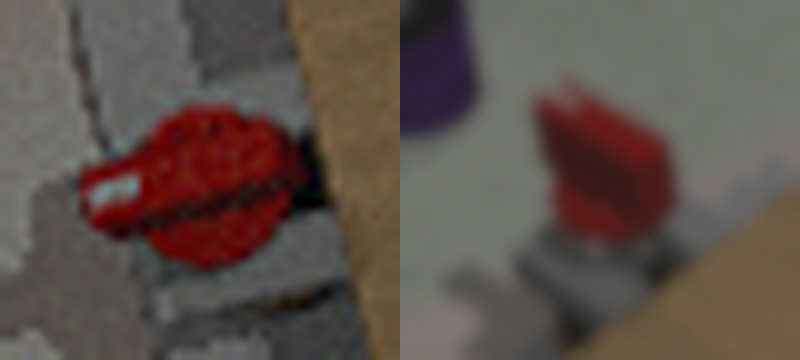

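Call:
{"api": "apply_moves", "payload": {
  "moves": [
    [[0, 0, -0.6], [0, 0, 0], 0],
    [[0, 0, -1], [0, 0, 0], 0.3],
    [[0, 0, -0.8], [0, 0, 0], 0.45],
    [[0.82, 0.5, 0], [0, 0, 0], 0.5],
    [[0.82, 0.5, 0], [0, 0, 0], 0.5],
    [[0.82, 0.5, 0], [0, 0, 0], 0.5],
    [[0.82, 0.5, 0], [0, 0, 0], 0.5],
    [[0, 0, 0], [0, 0, 0], 0.5],
    [[0, 0, 0], [0, 0, 0], 0.5]
  ]
}}

```text
t: 13.0
position: [0.5136, 0.2254, 0.1609]
ee_rot: [-0.0, 0.615, 0.788, -0.001]
ft_force: [-0.2, -0.4, 0.4]
opening: 0.505
```

```bash
python3 -c "
from h import *
to((.5144,.2275,.097),105)
print(observe()['q'].round(2))
snap('side','s6',(220,120,340,210),6)"
```

```text
pos [0.5136 0.2254 0.1609] f [-0.2 -0.4  0.4] op 0.505 t 13.00 yaw 104.04  shift [0.06 0.05 2.13] turn [-0.02  0.01 -0.16]
[-0.25  0.74 -0.42  1.83  0.45  0.68 -0.69]
```

View pics/s6.png

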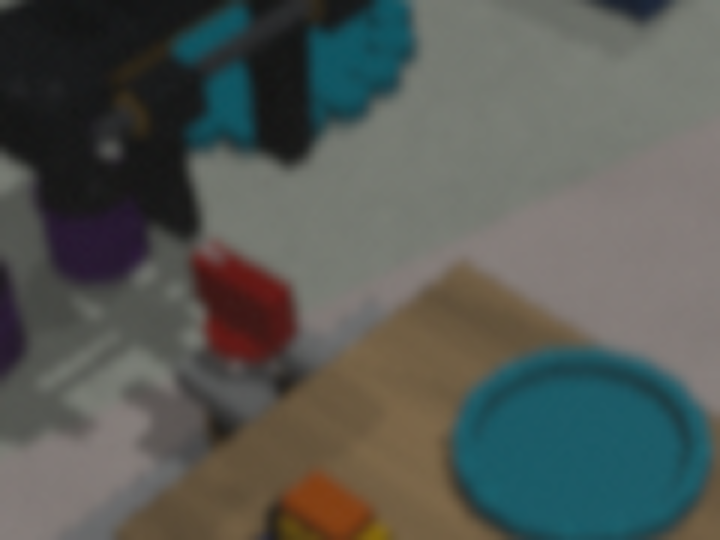

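Fingers open above the red knob, on either side of the bar (crop 245,300); level stayed on the strip. Descend, grip, then turn.

Call:
{"api": "apply_moves", "payload": {
  "moves": [
    [[0.06, 0.05, 0.5], [0, 0, -0.1], 0.5],
    [[0, 0, 0.7], [0, 0, 0], 0.5],
    [[0, 0, 0.6], [0, 0, 0], 0.5],
    [[0, 0, 0.33], [0, 0, 0], 0.5],
    [[0, 0, 0], [0, 0, 0], 0],
    [[0, 0, 0], [0, 0, 0], 0],
    [[0, 0, 0], [0, 0, 0], 0],
    [[0, 0, 0], [0, 0, 0], 0],
    [[0, 0, 0], [0, 0, 0], 0],
    [[0, 0, 0], [0, 0, 0], 0]
  ],
  "newtons": 30
}}

```text
t: 14.05
position: [0.5147, 0.229, 0.0983]
ee_rot: [-0.0, 0.611, 0.792, 0.0]
ft_force: [-1.4, 0.2, 5.6]
opening: 0.167
```

Call:
{"api": "apply_moves", "payload": {
  "moves": [
    [[0, 0, 0], [0, 0, 0.8], 0],
    [[0, 0, 0], [0, 0, 0.8], 0],
    [[0, 0, 0], [0, 0, 0.8], 0],
    [[0, 0, 0], [0, 0, 0.8], 0],
    [[0, 0, 0], [0, 0, 0.8], 0],
    [[0, 0, 0], [0, 0, 0], 0]
  ]
}}

```text
t: 14.65
position: [0.514, 0.229, 0.0983]
ee_rot: [-0.0, 0.763, 0.646, -0.0]
ft_force: [-3.9, -1.7, 7.2]
opening: 0.167
```

```bash
python3 -c "
from h import *
to((.5144,.2275,.097),15)
print(observe()['q'].round(2),observe()['torque'].round(2))"
```

```text
pos [0.514  0.229  0.0983] f [-3.9 -1.7  7.2] op 0.167 t 14.65 yaw 80.55  shift [-0.05  0.02  0.04] turn [-1.000e-02  1.000e-02  1.093e+01]
[-0.36  0.82 -0.25  1.86  0.38  0.5  -1.03] [-0.23  0.74 -0.12]
```

Call:
{"api": "apply_moves", "payload": {
  "moves": [
    [[0, 0, 0], [0, 0, 0.9], 0],
    [[0, 0, 0], [0, 0, 0.9], 0],
    [[0, 0, 0], [0, 0, 0.9], 0],
    [[0, 0, 0], [0, 0, 0.9], 0],
    [[0, 0, 0], [0, 0, 0.9], 0],
    [[0, 0, 0], [0, 0, 0.9], 0],
    [[0, 0, 0], [0, 0, 0.9], 0],
    [[0, 0, 0], [0, 0, 0.9], 0],
    [[0, 0, 0], [0, 0, 0.9], 0],
    [[0, 0, 0], [0, 0, 0.9], 0],
    [[0, 0, 0], [0, 0, 0.9], 0],
    [[0, 0, 0], [0, 0, 0.9], 0],
    [[0, 0, 0], [0, 0, 0], 0]
  ]
}}

```text
t: 15.95
position: [0.5126, 0.2302, 0.0983]
ee_rot: [-0.001, 0.99, 0.138, -0.002]
ft_force: [-6.4, 1.1, 9.7]
opening: 0.164
```

Call:
{"api": "apply_moves", "payload": {
  "moves": [
    [[0, 0, 0], [0, 0, 0], 0.5],
    [[0, 0, 0], [0, 0, 0], 0.5],
    [[0, 0, 0], [0, 0, 0], 0.5],
    [[0, 0, -0.6], [0, 0, 0], 0.5],
    [[0, 0, -1], [0, 0, 0], 0.4],
    [[0, 0, -0.6], [0, 0, -0.8], 0.2],
    [[0, 0, 0], [0, 0, -1], 0],
    [[0, 0, 0], [0, 0, -1], 0],
    [[0, 0, 0], [0, 0, -1], 0],
    [[0, 0, 0], [0, 0, -1], 0],
    [[0, 0, 0], [0, 0, -1], 0],
    [[0, 0, 0], [0, 0, -1], 0],
    [[0, 0, 0], [0, 0, -1], 0],
    [[0, 0, 0], [0, 0, -1], 0],
    [[0, 0, 0], [0, 0, -1], 0],
    [[0, 0, 0], [0, 0, -1], 0],
    [[0, 0, 0], [0, 0, -1], 0],
    [[0, 0, 0], [0, 0, -1], 0],
    [[0, 0, 0], [0, 0, -1], 0],
    [[0, 0, 0], [0, 0, -0.9], 0]
  ]
}}

```text
t: 17.95
position: [0.5154, 0.2286, 0.1635]
ee_rot: [-0.0, 0.614, 0.789, 0.0]
ft_force: [0.8, 0.5, 0.1]
opening: 0.003
```

```bash
python3 -c "
from h import *
to((.480,.1165,.125),104.07)"
```

```text
pos [0.5154 0.2286 0.1635] f [0.8 0.5 0.1] op 0.003 t 17.95 yaw 104.24  shift [-3.33 -2.06  1.28] turn [ 0.   -0.01  0.03]
```

Call:
{"api": "apply_moves", "payload": {
  "moves": [
    [[-0.83, -0.515, 0], [0, 0, 0], 0],
    [[-0.83, -0.515, 0], [0, 0, 0], 0],
    [[-0.83, -0.515, 0], [0, 0, 0], 0],
    [[-0.84, -0.515, 0], [0, 0, 0], 0],
    [[0, 0, 0.6], [0, 0, 0], 0],
    [[0, 0, 0.6], [0, 0, 0], 0],
    [[0, 0, 0.4], [0, 0, 0], 0],
    [[0, 0, 0.2], [0, 0, 0], 0],
    [[0, 0, 0.2], [0, 0, 0], 0],
    [[0, 0, 0.1], [0, 0, 0], 0],
    [[0, 0, 0], [0, 0, 0], 0],
    [[0, 0, 0], [0, 0, 0], 0]
  ]
}}

```text
t: 19.15
position: [0.4796, 0.1176, 0.1009]
ee_rot: [-0.0, 0.615, 0.788, 0.001]
ft_force: [-0.9, 1.3, 2.0]
opening: 0.006
```

Call:
{"api": "apply_moves", "payload": {
  "moves": [
    [[0, 0, 0.06], [0, 0, 0], 0],
    [[0, 0, 0], [0, 0, 0], 0],
    [[0, 0, 0], [0, 0, 0], 0]
  ]
}}

```text
t: 19.45
position: [0.4797, 0.1175, 0.099]
ee_rot: [-0.0, 0.615, 0.788, 0.001]
ft_force: [-0.0, 2.3, 3.3]
opening: 0.006
```

Call:
{"api": "apply_moves", "payload": {
  "moves": [
    [[0, 0, 0.08], [0, 0, 0], 0],
    [[0, 0, 0.05], [0, 0, 0], 0],
    [[0, 0, 0], [0, 0, 0], 0],
    [[0, 0, 0], [0, 0, 0], 0]
  ]
}}

```text
t: 19.85
position: [0.4797, 0.1175, 0.0953]
ee_rot: [-0.0, 0.615, 0.788, 0.001]
ft_force: [-1.6, 2.6, 10.0]
opening: 0.007
```

Call:
{"api": "apply_moves", "payload": {
  "moves": [
    [[0, 0, 0.03], [0, 0, 0], 0],
    [[0, 0, 0], [0, 0, 0], 0],
    [[0, 0, 0], [0, 0, 0], 0],
    [[0, 0, 0], [0, 0, 0], 0],
    [[0, 0, 0], [0, 0, 0], 0],
    [[0, 0, 0], [0, 0, 0], 0]
  ]
}}

```text
t: 20.45
position: [0.4797, 0.1175, 0.0946]
ee_rot: [0.0, 0.615, 0.788, 0.001]
ft_force: [-1.7, 1.8, 10.7]
opening: 0.006
```

```bash
python3 -c "
from h import *
snap('side','s7',(265,195,315,232),16)
to((.480,.1160,.100))"; python3 bub.py s7_full 0
```

```text
pos [0.4797 0.1175 0.0946] f [-1.2  2.  11.2] op 0.003 t 20.50 yaw 104.07  shift [-0.05 -0.   -0.18]
near-end bottom left [547. 525.] near-end pad outer top [541. 423.] [602. 365.] far pad in [306. 221.]
-0.02 [443. 338.]
-0.007 [407. 314.]
0 [388. 301.]
0.007 [369. 289.]
0.02 [334. 266.]
max 56.0 (np.int64(49), np.int64(39))
centroid crop8 [392.4 308. ]
bubble x mm -2.3 resid px 0.3850149075903379 slope mrad -9.2
```

View pics/s7.png

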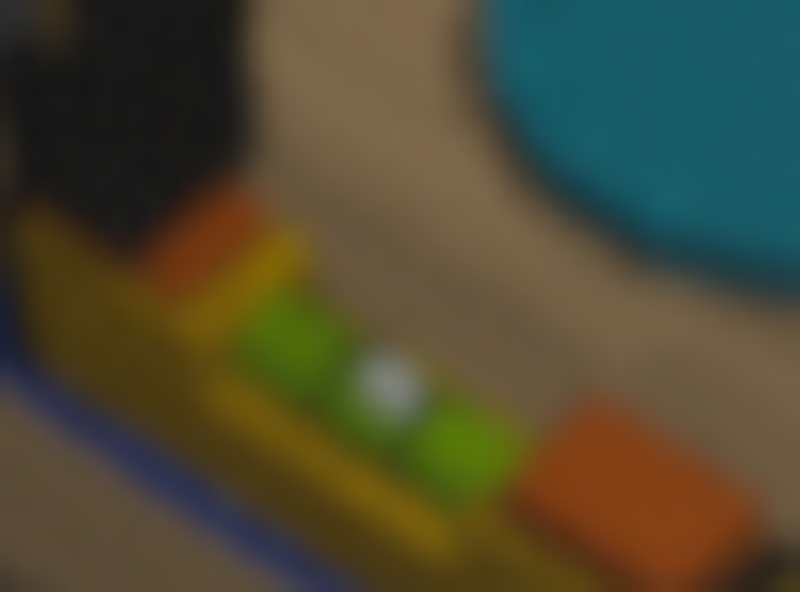

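```bash
cat > prof.py <<'E'
from h import *; from fit import world
def lp(x,y,z,sl):return world(np.c_[-.06-y,.105+x],[.5748,-.0144,.2455],.006+z,sl)
def prof(sl,n=8,name=None):
    im=np.mean([capture('side').astype(float) for _ in range(n)],0)
    if name: np.save(f'pics/{name}.npy',im)
    X=np.arange(-.026,.0261,.001); I=im.astype(np.float32)
    for y in(-.006,-.003,0,.003,.006,.009):
        p=proj('side',lp(X,np.full(len(X),y),.032,sl)).astype(np.float32)
        g=cv2.remap(I,p[:,0].reshape(1,-1).copy(),p[:,1].reshape(1,-1).copy(),cv2.INTER_CUBIC)[0]
        print(y*1e3); print(' G',g[:,1].round().astype(int).tolist()); print(' B',g[:,0].round().astype(int).tolist()); print(' R',g[:,2].round().astype(int).tolist())
    print(X[0],X[-1])
E
python3 -c "
from prof import *
prof(-.003,8,'p7'); print(observe()['ft_force'])"
```

```text
-6.0
 G [69, 73, 78, 81, 86, 88, 89, 91, 91, 91, 91, 91, 91, 90, 89, 88, 89, 89, 89, 90, 90, 90, 91, 91, 92, 92, 91, 89, 87, 85, 84, 83, 83, 83, 84, 85, 85, 85, 84, 84, 83, 82, 81, 81, 81, 83, 85, 89, 93, 97, 99, 99, 97]
 B [32, 37, 41, 44, 46, 49, 50, 49, 49, 51, 51, 52, 52, 52, 53, 53, 51, 51, 52, 52, 52, 53, 55, 57, 59, 60, 61, 60, 58, 58, 56, 54, 53, 52, 51, 51, 51, 50, 50, 48, 48, 47, 44, 39, 36, 30, 25, 20, 14, 12, 11, 10, 9]
 R [120, 115, 110, 107, 105, 104, 105, 105, 106, 106, 106, 105, 104, 103, 103, 103, 103, 104, 105, 105, 105, 105, 106, 106, 106, 106, 105, 103, 102, 100, 99, 98, 98, 98, 98, 99, 99, 98, 97, 96, 95, 95, 95, 95, 96, 100, 104, 109, 116, 122, 126, 128, 128]
-3.0
 G [73, 79, 86, 92, 97, 101, 102, 104, 104, 103, 103, 102, 101, 98, 97, 95, 94, 91, 91, 94, 97, 100, 104, 107, 108, 108, 105, 101, 97, 93, 88, 85, 84, 85, 87, 88, 89, 90, 89, 89, 88, 88, 88, 88, 88, 89, 92, 94, 97, 100, 100, 99, 95]
 B [25, 26, 26, 27, 28, 28, 28, 28, 29, 31, 31, 31, 32, 32, 32, 32, 33, 35, 40, 48, 55, 64, 73, 79, 83, 86, 84, 80, 75, 68, 58, 48, 42, 37, 33, 33, 31, 29, 29, 28, 27, 25, 
[... 2389 characters left out ...]
 93, 94, 95, 95, 94, 94, 94, 91, 89, 85, 82, 81, 82, 84, 88, 91, 92, 93, 92, 92, 91, 89, 86, 84, 81, 79, 80, 82, 85, 88, 89, 90, 91, 91, 91, 92, 91, 91, 90, 88, 86, 85, 85, 85, 86, 87, 88, 88, 86]
 B [15, 15, 15, 15, 15, 14, 14, 13, 14, 14, 15, 15, 15, 16, 18, 19, 18, 18, 20, 22, 22, 21, 20, 19, 19, 18, 17, 17, 16, 16, 16, 16, 15, 14, 13, 13, 14, 14, 13, 13, 13, 13, 13, 13, 13, 13, 12, 12, 11, 10, 10, 10, 10]
 R [95, 93, 88, 84, 80, 76, 74, 73, 72, 72, 72, 70, 68, 67, 65, 64, 64, 66, 68, 70, 70, 71, 71, 70, 70, 69, 67, 65, 63, 62, 63, 64, 65, 66, 68, 69, 70, 70, 71, 72, 73, 73, 75, 78, 83, 89, 96, 102, 107, 112, 115, 115, 114]
-0.026 0.026000000000000047
[-2.30994973  2.48215237 11.07553126]
```

```bash
python3 - <<'E'
from prof import *
X=np.arange(-.026,.0261,.0005)
def go(I,f,nm):
    I=I.astype(np.float32)
    for y in(-.002,0,.002,.004):
        p=proj('side',f(X,y)).astype(np.float32)
        g=cv2.remap(I,p[:,0].reshape(1,-1).copy(),p[:,1].reshape(1,-1).copy(),cv2.INTER_CUBIC)[0]
        G=g[:,1]; w=np.clip(g[:,0]-40,0,None); c=(w*X).sum()/w.sum()*1e3
        mins=[(round(X[i]*1e3,1),int(G[i])) for i in range(3,len(X)-3) if G[i]==G[i-3:i+4].min() and abs(X[i])<.017]
        print(nm,y,'bub %.1f'%c,mins)
fb=lambda sl:(lambda x,y:lp(x,np.full(len(x),y),.032,sl))
go(np.load('pics/p7.npy'),fb(-.003),'now')
go(cv2.imread('pics/s4_full.png'),fb(-.025),'s4')
go(cv2.imread('pics/s3_full.png'),fb(.055),'s3')
a=np.radians(22.5); c=np.array([.5235,-.272]);e=np.array([np.cos(a),np.sin(a)]);n=np.array([-e[1],e[0]])
go(cv2.imread('pics/side0_full.png'),lambda x,y:np.c_[c+np.outer(x,e)+y*n,np.full(len(x),.032)],'s0')
E
```

```text
now -0.002 bub -1.3 [(np.float64(-8.5), 93), (np.float64(6.0), 85), (np.float64(16.5), 91)]
now 0 bub -2.1 [(np.float64(-9.0), 96), (np.float64(6.0), 88), (np.float64(15.0), 101)]
now 0.002 bub -2.9 [(np.float64(-9.5), 98), (np.float64(5.5), 89), (np.float64(14.5), 106)]
now 0.004 bub -3.7 [(np.float64(-10.0), 98), (np.float64(5.0), 89)]
s4 -0.002 bub -7.1 [(np.float64(-15.0), 106), (np.float64(5.5), 90), (np.float64(14.0), 96)]
s4 0 bub -7.8 [(np.float64(-17.0), 115), (np.float64(6.0), 94)]
s4 0.002 bub -8.4 [(np.float64(5.5), 95), (np.float64(13.5), 105)]
s4 0.004 bub -9.0 [(np.float64(-17.0), 117), (np.float64(-8.0), 113), (np.float64(-5.0), 113), (np.float64(5.0), 93)]
s3 -0.002 bub 12.4 [(np.float64(-9.0), 86), (np.float64(5.0), 97)]
s3 0 bub 11.9 [(np.float64(-9.0), 90), (np.float64(5.5), 102)]
s3 0.002 bub 11.4 [(np.float64(-8.5), 94), (np.float64(5.0), 103)]
s3 0.004 bub 11.0 [(np.float64(-9.0), 94), (np.float64(5.0), 99)]
s0 -0.002 bub 0.8 [(np.float64(-6.5), 93), (np.float64(7.0), 90)]
s0 0 bub 0.5 [(np.float64(-13.5), 112), (np.float64(-6.5), 90), (np.float64(7.0), 92)]
s0 0.002 bub 0.3 [(np.float64(-15.0), 108), (np.float64(-6.5), 83), (np.float64(7.0), 89)]
s0 0.004 bub 0.2 [(np.float64(-16.0), 94), (np.float64(-6.5), 73), (np.float64(7.0), 79), (np.float64(13.0), 92)]
```

Bubble measures about 0.7 mm toward the hinge from the lines' middle (about 0.18 rad of knob). A small second bite.

Call:
{"api": "apply_moves", "payload": {
  "moves": [
    [[0, 0, -0.6], [0, 0, 0], 0],
    [[0, 0, -1], [0, 0, 0], 0.3],
    [[0, 0, -0.75], [0, 0, 0], 0.45],
    [[0.83, 0.515, 0], [0, 0, 0], 0.5],
    [[0.83, 0.515, 0], [0, 0, 0], 0.5],
    [[0.83, 0.515, 0], [0, 0, 0], 0.5],
    [[0.84, 0.515, 0], [0, 0, 0], 0.5],
    [[0, 0, 0], [0, 0, 1], 0.5],
    [[0, 0, 0], [0, 0, 1], 0.5],
    [[0, 0, 0], [0, 0, 1], 0.5],
    [[0, 0, 0], [0, 0, 1], 0.5],
    [[0, 0, 0], [0, 0, 1], 0.5],
    [[0, 0, 0], [0, 0, 1], 0.5],
    [[0, 0, 0], [0, 0, 1], 0.5],
    [[0, 0, 0], [0, 0, 1], 0.5],
    [[0, 0, 0], [0, 0, 1], 0.5],
    [[0, 0, 0], [0, 0, 1], 0.5],
    [[0, 0, 0], [0, 0, 1], 0.5],
    [[0, 0, 0], [0, 0, 1], 0.5],
    [[0, 0, 0], [0, 0, 1], 0.5]
  ]
}}

```text
t: 22.9
position: [0.5148, 0.2274, 0.164]
ee_rot: [0.001, 0.975, 0.223, -0.001]
ft_force: [0.2, -0.4, -0.7]
opening: 0.498
```

Call:
{"api": "apply_moves", "payload": {
  "moves": [
    [[0, 0, 0], [0, 0, 1], 0.5],
    [[0, 0, 0], [0, 0, 0.7], 0.5],
    [[0, 0, 0], [0, 0, 0], 0.5],
    [[0, 0, 0], [0, 0, 0], 0.5]
  ]
}}

```text
t: 23.3
position: [0.5148, 0.2281, 0.1642]
ee_rot: [0.0, 0.99, 0.138, -0.0]
ft_force: [0.4, 0.0, 0.1]
opening: 0.498
```

```bash
python3 -c "
from h import *
to((.514,.2285,.099),15.9)
print(observe()['q'].round(2))"
```

```text
pos [0.5148 0.2281 0.1642] f [0.4 0.  0.1] op 0.498 t 23.30 yaw 15.92  shift [-0.02 -0.02  2.17] turn [0.   0.01 0.  ]
[-0.52  0.71  0.03  1.83 -0.04  0.6  -1.75]
```

Call:
{"api": "apply_moves", "payload": {
  "moves": [
    [[0, 0, 0.7], [0, 0, 0], 0.5],
    [[0, 0, 0.7], [0, 0, 0], 0.5],
    [[0, 0, 0.5], [0, 0, 0], 0.5],
    [[0, 0, 0.23], [0, 0, 0], 0.5],
    [[0, 0, 0], [0, 0, 0], 0],
    [[0, 0, 0], [0, 0, 0], 0],
    [[0, 0, 0], [0, 0, 0], 0],
    [[0, 0, 0], [0, 0, 0], 0],
    [[0, 0, 0], [0, 0, 0], 0],
    [[0, 0, 0], [0, 0, 0], 0],
    [[0, 0, 0], [0, 0, 0.6], 0],
    [[0, 0, 0], [0, 0, 0.6], 0],
    [[0, 0, 0], [0, 0, 0.6], 0],
    [[0, 0, 0], [0, 0, 0], 0],
    [[0, 0, 0], [0, 0, 0], 0]
  ]
}}

```text
t: 24.8
position: [0.515, 0.2307, 0.1014]
ee_rot: [-0.002, 0.999, 0.045, 0.0]
ft_force: [-1.3, 4.3, 4.4]
opening: 0.166
```

Call:
{"api": "apply_moves", "payload": {
  "moves": [
    [[0, 0, 0], [0, 0, 0], 0.5],
    [[0, 0, 0], [0, 0, 0], 0.5],
    [[0, 0, 0], [0, 0, 0], 0.5],
    [[0, 0, -0.6], [0, 0, 0], 0.5],
    [[0, 0, -1], [0, 0, 0], 0.4],
    [[0, 0, -0.55], [0, 0, -0.8], 0.2],
    [[0, 0, 0], [0, 0, -1], 0],
    [[0, 0, 0], [0, 0, -1], 0],
    [[0, 0, 0], [0, 0, -1], 0],
    [[0, 0, 0], [0, 0, -1], 0],
    [[0, 0, 0], [0, 0, -1], 0],
    [[0, 0, 0], [0, 0, -1], 0],
    [[0, 0, 0], [0, 0, -1], 0],
    [[0, 0, 0], [0, 0, -1], 0],
    [[0, 0, 0], [0, 0, -1], 0],
    [[0, 0, 0], [0, 0, -1], 0],
    [[0, 0, 0], [0, 0, -1], 0],
    [[0, 0, 0], [0, 0, -1], 0],
    [[0, 0, 0], [0, 0, -1], 0],
    [[0, 0, 0], [0, 0, -1], 0]
  ]
}}

```text
t: 26.8
position: [0.515, 0.2279, 0.1648]
ee_rot: [-0.0, 0.682, 0.732, -0.0]
ft_force: [0.7, 0.1, -0.5]
opening: 0.008
```

Call:
{"api": "apply_moves", "payload": {
  "moves": [
    [[0, 0, 0], [0, 0, -1], 0],
    [[0, 0, 0], [0, 0, -0.7], 0],
    [[0, 0, 0], [0, 0, 0], 0],
    [[0, 0, 0], [0, 0, 0], 0]
  ]
}}

```text
t: 27.2
position: [0.515, 0.2283, 0.1649]
ee_rot: [-0.0, 0.616, 0.788, -0.0]
ft_force: [-0.5, 0.2, 0.0]
opening: 0.004
```

```bash
python3 -c "
from h import *
to((.480,.1165,.105),104.07)"
```

```text
pos [0.515  0.2283 0.1649] f [-0.5  0.2  0. ] op 0.004 t 27.20 yaw 103.91  shift [-3.34 -2.03  2.  ] turn [-0.   -0.   -0.03]
```

Call:
{"api": "apply_moves", "payload": {
  "moves": [
    [[-0.83, -0.508, 0], [0, 0, 0], 0],
    [[-0.83, -0.508, 0], [0, 0, 0], 0],
    [[-0.83, -0.508, 0], [0, 0, 0], 0],
    [[-0.84, -0.508, 0], [0, 0, 0], 0],
    [[0, 0, 0.6], [0, 0, 0], 0],
    [[0, 0, 0.6], [0, 0, 0], 0],
    [[0, 0, 0.4], [0, 0, 0], 0],
    [[0, 0, 0.2], [0, 0, 0], 0],
    [[0, 0, 0.2], [0, 0, 0], 0],
    [[0, 0, 0.15], [0, 0, 0], 0],
    [[0, 0, 0.1], [0, 0, 0], 0],
    [[0, 0, 0.03], [0, 0, 0], 0],
    [[0, 0, 0], [0, 0, 0], 0],
    [[0, 0, 0], [0, 0, 0], 0]
  ]
}}

```text
t: 28.6
position: [0.4801, 0.1185, 0.0973]
ee_rot: [-0.0, 0.615, 0.789, 0.001]
ft_force: [-2.4, 1.9, 6.2]
opening: 0.008
```

Call:
{"api": "apply_moves", "payload": {
  "moves": [
    [[0, 0, 0.06], [0, 0, 0], 0],
    [[0, 0, 0.03], [0, 0, 0], 0],
    [[0, 0, 0], [0, 0, 0], 0],
    [[0, 0, 0], [0, 0, 0], 0],
    [[0, 0, 0], [0, 0, 0], 0],
    [[0, 0, 0], [0, 0, 0], 0],
    [[0, 0, 0], [0, 0, 0], 0]
  ]
}}

```text
t: 29.3
position: [0.4802, 0.1186, 0.095]
ee_rot: [-0.0, 0.615, 0.789, 0.001]
ft_force: [-3.3, 3.6, 10.2]
opening: 0.003
```

```bash
cat > fin.py <<'E'
from prof import *
im=np.mean([capture('side').astype(float) for _ in range(8)],0)
cv2.imwrite('pics/final.png',cv2.resize(im[165:255,240:340].astype(np.uint8),None,fx=6,fy=6,interpolation=2))
X=np.arange(-.026,.0261,.0005); I=im.astype(np.float32)
for y in(-.002,0,.002,.004):
    p=proj('side',lp(X,np.full(len(X),y),.032,0)).astype(np.float32)
    g=cv2.remap(I,p[:,0].reshape(1,-1).copy(),p[:,1].reshape(1,-1).copy(),cv2.INTER_CUBIC)[0]
    G=g[:,1]; w=np.clip(g[:,0]-40,0,None); c=(w*X).sum()/w.sum()*1e3
    print(y,'bub %.1f'%c,[round(float(X[i]*1e3),1) for i in range(3,len(X)-3) if G[i]==G[i-3:i+4].min() and abs(X[i])<.017])
o=observe();print(o['position'],o['ft_force'],o['t'])
E
python3 fin.py
```

```text
-0.002 bub -0.6 [-9.0, 6.5]
0 bub -1.3 [-9.0, 6.5]
0.002 bub -1.8 [-9.0, 5.5]
0.004 bub -2.4 [-9.5, 5.0]
[0.48019113 0.11859483 0.09503525] [-3.53021117  3.09177433 10.93758548] 29.7
```

View pics/final.png

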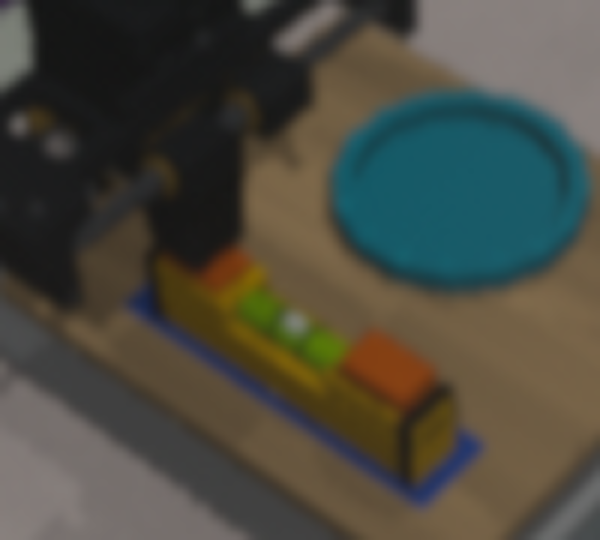

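The final picture (6x crop) shows the fingers on the foot-side orange pad, with the level along the strip. The white bubble at (294,323) sits between the two black lines. Handing in.

```bash
python3 -c "
from h import *
print(observe()['ft_force'],finish_job())"
```

```text
the job is handed in; nothing more can be done
[-3.53021117  3.09177433 10.93758548] None
```

I laid the level along the blue strip and turned the red knob clockwise in two bites (about 1.55 rad, then 0.19 rad). I handed the job in at 29.7 s, still pressing the orange pad nearest the foot.

**Last checks:**
- **Bubble:** within about 0.1 mm of the middle of the black lines, to roughly ±0.5 mm in the blurry side camera. The arm blocked the top camera during an earlier check over the strip, so I read the bubble from the side camera only.
- **Press:** about 11 N down and steady. The last few millimetres of force rose at the pad's own rate, so the board was sitting on the collar.
- **Jar, bottle and cup:** not touched.

**Out of line:**
- **Over-press:** my first trial press, before any turning, briefly reached 24 N. I backed off to 12 N at once.
- **Side force:** about 4.7 N sideways remained on the fingers in the final press. The level had not visibly moved.

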